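# Check a trolley brake lever against its stop

## Task

Test the brake lever on the timber-trolley handle that is mounted on the bench: with the outside of the fingers, press the red lever in towards the bar until it meets its stop and keep it there for a moment, let it spring all the way back out, then press it in to the stop once more and finish while holding it there, so that the gap left to the bar can be measured. Only push the lever from its outer side: do not pinch it between the fingers or force it hard against the stop, and leave the things lying around undisturbed.

Things in the scene. Friction and masses are not known exactly. Their poses are not given: they have to be found in the camera images.
- handle: Trolley push handle fixed on a plywood board 150 x 360 x 18 mm. Origin: on the bench under the board, 10 mm behind its centre; z up. Its steel tube (25 mm thick, 420 long; 32 mm black rubber grip at y -115 to +40 mm) runs along y at x = 30, z = 115 mm. The lever is on the -x side, about facing the robot. Dark lever bracket: y 50 to 105, x -20 to +50 mm. Nothing is higher than 134 mm.
- lever_arm (a joint): Angle of the red brake lever about its upright pivot, rad: 0 = fully out, at rest; grows as it is pressed towards the bar; 0.32 = at its stop, still about 20 mm short of the rubber grip. At lever_pad the spring resists with about 2 N at first and 7 N just before the stop, which is rigid. Let go, it springs back to 0.
- lever_pad (a point): The place to press: outer face of the red lever, 110 mm from the pivot, mid height (115 mm above the bench). The blade is straight, 11 mm thick, 18 high, 135 long, with a 21 mm ball at its free end. Moves with the lever: x points level into the face (the way to press), y along the blade to the pivot, z up. Space is free outside the lever and below it, down to the plywood.
- lever_pivot (a point): Upright pivot axis of the red lever (on the blade's centre line, 5.5 mm behind the plane of its outer face), at the lever's mid height; does not move with the lever. Seen from above the lever turns counter-clockwise about it when pressed.
- mug: Bystander: white mug, 80 mm across, 90 mm high, loose, behind the handle. Origin: centre of its underside.
- glue: Bystander: orange glue bottle, 56 mm across, 125 mm high, loose, behind the handle. Origin: centre of its underside.
- offcut: Bystander: pale wooden offcut 140 x 50 x 30 mm, loose, to the right of the handle. Origin: centre of its underside.
- tin: Bystander: green tin, 64 mm across, 80 mm high, loose, to the left of the handle. Origin: centre of its underside.

How it is judged:
By the outcome, as a careful person would: the job done as asked, in the order asked, and still so for the second after the job is handed in, while the arm keeps its last pose, push and grip.
It also fails if it takes over 37 s, if anything falls off the work surface, if the arm or the gripper's body presses on something with over 40 N, if the wrist force passes 120 N, or if a joint passes its speed limit or range.

## Robot

A 6-joint arm with a two-finger parallel gripper is mounted at the origin on the work surface. World frame = base frame: x ahead of the robot, y to its left, z up, the work surface at z = 0. Lengths are in mm, angles in degrees, forces in N, time in s.
With the tool pointing down it reaches from about 275 to 850 mm from the base axis. Payload 19 kg.
Tool frame: the origin (TCP) lies midway between the tips of the shut fingers; the grasp point (between the pads) lies 19 mm behind it; z points along the fingers, y is the line along which they close (so a half turn about z gives the same grasp; the last joint's range is limited). The gripper opens to 85 mm and grips with 20 to 120 N. Pads are 22 mm wide; open, the fingers measure 114 mm over their backs; the gripper's body (76 mm by 85 mm) begins 54 mm behind the grasp point. The pads swing forward as they close: fully open they stand 13 mm farther back than shut.
Start: joints at [66.52, 8.623, 82.357, -0, 89.026, -7.678], TCP at [156.587, 553.237, 231.267] pointing down, gripper open.
Joint ranges: [-160.23, 160.23], [-39.13, 120.54], [6.94, 153.29], [-79.49, 259.48], [9.18, 160.14], [-161.06, 161.06]. Speed limits (degrees/s): [108.29, 108.29, 127.2, 172.46, 172.46, 172.46].

## Interface

Orientations are given as a 3x3 rotation matrix whose columns are the frame's x, y, z axes.
In Python, from station import * gives the robot as it stands. The module is installed in compiled form; this text tells all that it offers.
- The arm moves only by the tool step_arm, never from a script. Its argument "targets" is a list of rows, each a list of 3 entries, a list of its own where there are three numbers: the turn, a rotation vector about the tool's x, y, z in degrees, then the shift along the tool's x, y, z in m, then the closure, from -1 (fully open) to 1 (shut), so that 0 is half open. A call has 1 to 5 rows; each row shifts and turns the commanded pose from where the row before left it, along the tool's axes as they then stand; what a row does not reach is not made up. A row lasts 1/12 s, in which the tool goes at most 41.7 mm and 7.16 degrees, less where a joint would pass 70% of its speed; a pose out of reach is approached as far as the arm can. A call is refused whole if a number of a shift passes 0.0417 or a number of a turn 7.16, either way. A call with a gripper value outside its range is refused whole. The fingers move at their own pace and stop on an object; the grip force is fixed at half the most. Time passes only in rows, so rows that do not move let the fingers close. It gives the time, the measured TCP pose, the force, the opening and the grip force at its end, in the units of the state.
- observe(): the state, without advancing time (a new reading comes with each control period).
- get_image(name): name is "scene" or "top" or "wrist"; returns (picture, depth): 420x560x3 uint8, red, green, blue; 420x560 float32, mm along the optical axis (not along the pixel's ray), 0 where there is no reading.
- camera_params(name): a dict with "fov_y" (degrees; the focal length in pixels is half the picture's height over the tangent of half this angle, whatever the lens; pixels are square), "cx", "cy" (the principal point, pixels), "camera_from_world" (4x4, takes a point from world to camera coordinates). Camera axes: x right, y up, looking along -z (the intrinsics and any distortion apply to the point x, -y, -z); pixel columns grow to the right and rows downward; lengths in mm; the calibration is good to about 2 mm. A picture is of the moment at which its call begins: read the wrist's pose just before it. camera_params takes no time and is no camera call; for the wrist camera it gives the pose at the moment of the call.
- sign_off(): hands the job in; it is judged then, once.
The state is a dict: "time_s": time; "qpos": joint angles; "qvel": joint speeds; "joint_torque": joint torques, N m; "position": TCP position; "ee_rot": TCP orientation; "ft_force": force on the tool from outside, world axes, zero at the start; "moment": the same for the moment, N m; "width": finger opening in mm; "gripper_force": force on a finger pad.
Only numpy, scipy, OpenCV 4.12 (cv2) and the standard library are available. Lean on these libraries where they do the work, as an engineer would, in place of code of your own. Each camera call takes 0.05 s, during which the arm holds its last target. There are 200 camera calls.

## Working session

There is one attempt and no reset: what is moved stays moved. The work goes in short steps, Python scripts to look and compute and a tool call to move; the robot and the scene stay as the last step left them, time stands still between calls to the robot, and variables do not carry over. Pictures are saved under pics/ and viewed, at most 10 in all, crops included, and the job is handed in when it is done.

Besides the shell and the picture viewer there is one more tool, called after "Call:" as name([rows], argument=value, ...), one row to a line, values as JSON. step_arm: Moves the arm, as the interface text tells. Its arguments: {"type":"object","properties":{"targets":{"type":"array","items":{"type":"array"}}},"required":["targets"]}

```bash
mkdir -p pics
cat > h.py <<'E'
from station import *
import numpy as np, cv2
def shot(name,fn):
    p=camera_params(name); im,d=get_image(name)
    cv2.imwrite('pics/'+fn+'.png',im[:,:,::-1]); np.savez('pics/'+fn+'.npz',im=im,d=d,T=p['camera_from_world'],k=[p['fov_y'],p['cx'],p['cy']]); return p
def pts(fn):
    z=np.load('pics/'+fn+'.npz'); fy,cx,cy=z['k']; d=z['d']; f=210/np.tan(np.radians(fy/2))
    v,u=np.mgrid[:420,:560]
    P=np.stack([(u-cx)/f*d,-(v-cy)/f*d,-d,np.ones_like(d)],-1)
    return (P@np.linalg.inv(z['T']).T)[...,:3],z['im'],d
E
python3 - <<'E'
from h import *
print(observe())
for n in('scene','top'):
    p=shot(n,n);print(p)
a=cv2.imread('pics/top.png');cv2.imwrite('pics/both.png',cv2.resize(a,(800,600)))
P,im,d=pts('top');h=im.astype(int)
m=(h[...,0]>120)&(h[...,1]<70)&(h[...,2]<70)&(d>0)
print(m.sum(),np.percentile(P[m],[0,5,50,95,100],axis=0))
E
```

```text
{'time_s': 0.0, 'qpos': array([ 6.65233971e+01,  8.65060739e+00,  8.23936964e+01, -5.41141831e-04,
        8.90259180e+01, -7.67739867e+00]), 'qvel': array([-0.10549655,  0.00526866, -0.06263664,  0.01351591,  0.02732922,
       -0.08004936]), 'joint_torque': array([-2.43307921e-03, -7.13031220e+01, -5.70873320e+01, -1.75331515e-04,
        8.53482925e-03, -2.27015266e-05]), 'position': array([156.47216128, 553.03932987, 230.67287352]), 'ee_rot': array([[-9.62221783e-01,  2.72266431e-01, -4.79586650e-04],
       [ 2.72266810e-01,  9.62221135e-01, -1.12791133e-03],
       [ 1.54376018e-04, -1.21587638e-03, -9.99999249e-01]]), 'ft_force': array([-1.10221304, -0.96791255,  0.13024657]), 'moment': array([-0.01525726, -0.02524809, -0.01875027]), 'gripper_force': 0.0, 'width': 85.07186449242579}
{'fov_y': 48.04205781731641, 'cx': 281.2694104358965, 'cy': 214.44351346397653, 'camera_from_world': array([[ 6.30109723e-01,  7.76353351e-01,  1.54016693e-02,
        -4.05415424e+02],
       [-6.03269358e-01,  4.76949100e-01,  6.39207038e-01,
         2.88475423e+02],
       [ 4.88904714e-01, -4.12061925e-01,  7.68880453e-01,
        -1.35851899e+03],
       [ 0.00000000e+00,  0.00000000e+00,  0.00000000e+00,
         1.00000000e+00]])}
{'fov_y': 47.4315930632688, 'cx': 282.5289529501898, 'cy': 207.628135046439, 'camera_from_world': array([[-1.15576647e-02, -9.99889140e-01,  9.38762680e-03,
         3.03811501e+01],
       [ 9.96645466e-01, -1.07584690e-02,  8.11299632e-02,
        -6.07079222e+02],
       [-8.10199726e-02,  1.02938086e-02,  9.96659321e-01,
        -1.12201385e+03],
       [ 0.00000000e+00,  0.00000000e+00,  0.00000000e+00,
         1.00000000e+00]])}
120 [[ 2.39259535e+02 -1.65050039e+02 -1.01318787e-02]
 [ 5.06943052e+02 -1.62401174e+02  1.03849084e+01]
 [ 5.40988750e+02 -1.20677211e+02  1.25654095e+02]
 [ 5.70886531e+02  6.05759371e+02  1.28711360e+02]
 [ 7.35729461e+02  6.76473568e+02  1.30044989e+02]]
```

View pics/both.png

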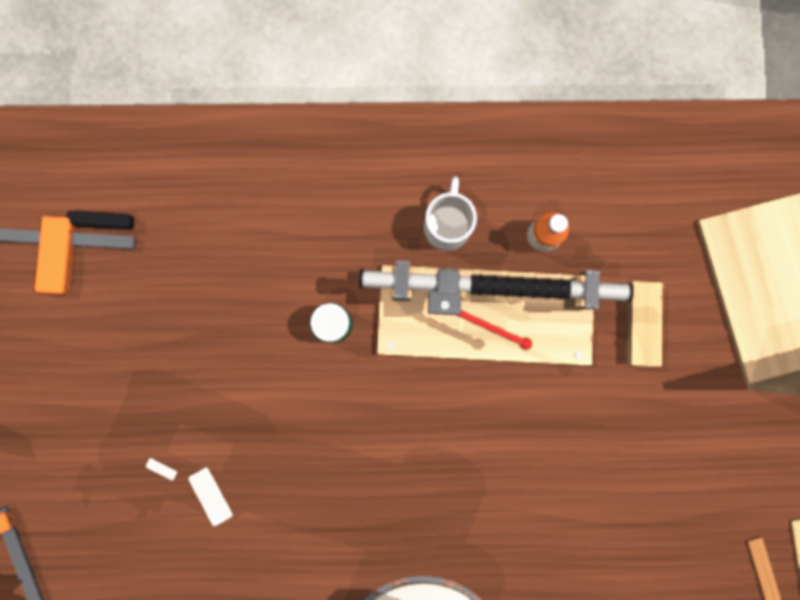

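View pics/scene.png

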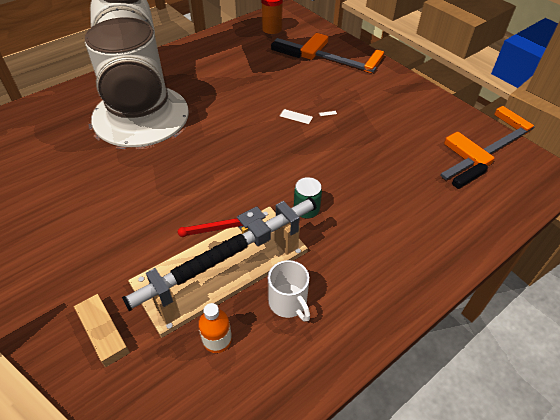

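The top view shows the handle with the pivot near (445,305), the lever ball near (526,343) and the tube along row ~283. The tin is at (330,322) and the offcut at (647,323), in the 800x600 enlargement.

Run:
```python
from h import *
for n in('top','scene'):
    P,im,d=pts(n);h=im.astype(int)
    m=(h[...,0]>110)&(h[...,1]<70)&(h[...,2]<70)&(d>0)&(P[...,2]>100)&(P[...,2]<140)&(abs(P[...,0]-560)<90)&(abs(P[...,1]+90)<130)
    Q=P[m]; print(n,m.sum(),np.percentile(Q,[0,10,50,90,100],axis=0).round(1).tolist())
    l=cv2.fitLine(Q[:,:2].astype(np.float32),cv2.DIST_HUBER,0,.01,.01).ravel();print('lever',l,np.degrees(np.arctan2(l[1],l[0])))
    # grip (black)
    m=(h.max(-1)<60)&(P[...,2]>118)&(P[...,2]<140)&(abs(P[...,0]-600)<60)&(abs(P[...,1]+90)<130)
    Q=P[m]; l=cv2.fitLine(Q[:,:2].astype(np.float32),cv2.DIST_HUBER,0,.01,.01).ravel();print('grip',m.sum(),l,np.percentile(Q,[2,50,98],axis=0).round(1).tolist())
    if n=='top':
        for u,v in((445,305),(526,343),(495,328),(485,322),(330,322),(647,323),(379,354),(593,363)):
            a,b=round(v*.7),round(u*.7);print(u,v,P[a,b].round(1))
z=cv2.imread('pics/top.png')[170:270,240:480];cv2.imwrite('pics/tc.png',cv2.resize(z,None,fx=3.3,fy=3.3,interpolation=2))
```

```text
top 110 [[519.9, -165.1, 119.2], [524.3, -160.4, 122.9], [542.0, -126.7, 126.0], [564.4, -78.3, 128.2], [571.1, -63.3, 130.0]]
lever [ 4.3002486e-01  9.0281707e-01  5.4520605e+02 -1.1862296e+02] 64.53086
grip 747 [ 6.2200617e-02  9.9806368e-01  6.1207080e+02 -1.5034453e+02] [[598.3, -217.2, 123.5], [611.9, -149.4, 130.9], [627.2, -83.0, 136.1]]
445 305 [583.7 -38.8 137. ]
526 343 [ 526.4 -160.4  127.3]
495 328 [ 548.7 -113.1  126.6]
485 322 [ 559.9 -100.6  123.7]
330 322 [ 514.5   35.4 1167.2]
647 323 [ 558.5 -382.3   31.5]
379 354 [511.3  67.    4.7]
593 363 [ 492.6 -297.5    2.5]
scene 313 [[521.4, -173.5, 106.7], [529.8, -166.0, 118.5], [548.6, -120.5, 122.5], [572.2, -73.4, 124.2], [584.1, -60.1, 126.7]]
lever [ 4.2815462e-01  9.0370548e-01  5.5115594e+02 -1.1876158e+02] 64.64949
grip 1129 [ 1.2934579e-01  9.9159956e-01  6.2435901e+02 -1.4070573e+02] [[603.9, -217.1, 118.6], [622.9, -143.9, 127.7], [654.6, 20.5, 132.4]]
```

View pics/tc.png

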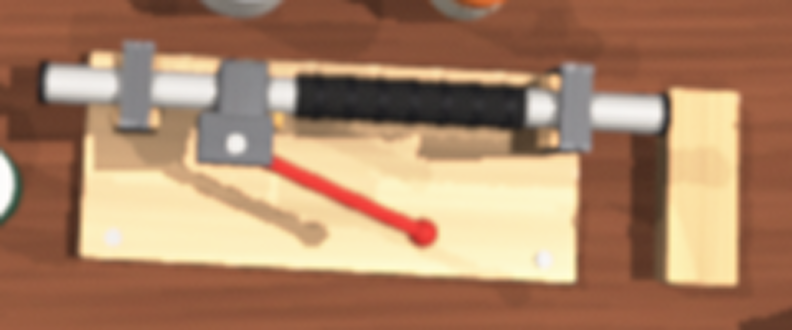

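The enlarged crop shows the lever from the pivot screw (235,143) to the ball (424,232), and the offcut and tin are clear of the lever side. Next I plan the transit to a hover pose off the lever.

```bash
cat > plan.py <<'E'
from h import *
from scipy.spatial.transform import Rotation as R
def plan(goal,yaw,n,p=None,Rm=None):
    "rows to bring tool y to world angle yaw (deg), TCP to goal, tool down"
    s=observe(); p=np.array(s['position']); Rm=R.from_matrix(s['ee_rot']); p0=p.copy()
    c,k=np.cos(np.radians(yaw)),np.sin(np.radians(yaw))
    G=R.from_matrix(np.array([[k and -k*1.0,c,0],[c,k,0],[0,0,-1.]]))
    G=R.from_matrix(np.column_stack([np.cross([c,k,0],[0,0,-1]),[c,k,0],[0,0,-1]]))
    w=(Rm.inv()*G).as_rotvec(degrees=True)
    print('turn',w.round(1))
    for i in range(n):
        g=p0+(goal-p0)*(i+1)/n
        t=(w/n).round(2); sh=(Rm.inv().apply(g-p)/1000).round(3)
        print([t.tolist(),sh.tolist(),1]); p=p+Rm.apply(sh*1000); Rm=Rm*R.from_rotvec(t,degrees=True)
E
python3 -c "
from plan import *
plan(np.array([480,-111,215.]),-25.4,20)"
```

```text
turn [-0.1  0.  99.6]
[[-0.0, 0.0, 4.98], [-0.025, -0.028, 0.001], 1]
[[-0.0, 0.0, 4.98], [-0.026, -0.025, 0.001], 1]
[[-0.0, 0.0, 4.98], [-0.029, -0.023, 0.0], 1]
[[-0.0, 0.0, 4.98], [-0.031, -0.02, 0.001], 1]
[[-0.0, 0.0, 4.98], [-0.033, -0.017, 0.001], 1]
[[-0.0, 0.0, 4.98], [-0.034, -0.015, 0.001], 1]
[[-0.0, 0.0, 4.98], [-0.035, -0.012, 0.001], 1]
[[-0.0, 0.0, 4.98], [-0.036, -0.008, 0.0], 1]
[[-0.0, 0.0, 4.98], [-0.036, -0.006, 0.001], 1]
[[-0.0, 0.0, 4.98], [-0.037, -0.002, 0.001], 1]
[[-0.0, 0.0, 4.98], [-0.037, 0.001, 0.001], 1]
[[-0.0, 0.0, 4.98], [-0.037, 0.004, 0.001], 1]
[[-0.0, 0.0, 4.98], [-0.036, 0.008, 0.001], 1]
[[-0.0, 0.0, 4.98], [-0.035, 0.01, 0.0], 1]
[[-0.0, 0.0, 4.98], [-0.035, 0.014, 0.001], 1]
[[-0.0, 0.0, 4.98], [-0.033, 0.016, 0.001], 1]
[[-0.0, 0.0, 4.98], [-0.031, 0.02, 0.001], 1]
[[-0.0, 0.0, 4.98], [-0.03, 0.021, 0.001], 1]
[[-0.0, 0.0, 4.98], [-0.028, 0.025, 0.0], 1]
[[-0.0, 0.0, 4.98], [-0.025, 0.027, 0.001], 1]
```

Call:
step_arm([
  [[0,0,5],[-0.025,-0.028,0.001],1],
  [[0,0,5],[-0.026,-0.025,0.001],1],
  [[0,0,5],[-0.029,-0.023,0],1],
  [[0,0,5],[-0.031,-0.02,0.001],1],
  [[0,0,5],[-0.033,-0.017,0.001],1],
])

```text
time_s: 0.52
position: [237.8, 385.8, 226.9]
ee_rot: [[-0.755, 0.656, -0.0], [0.656, 0.755, -0.0], [-0.0, -0.0, -1.0]]
ft_force: [1.4, -0.8, -0.4]
width: 25.0
gripper_force: 0.0
```

Call:
step_arm([
  [[0,0,5],[-0.034,-0.015,0.001],1],
  [[0,0,5],[-0.035,-0.012,0.001],1],
  [[0,0,5],[-0.036,-0.008,0],1],
  [[0,0,5],[-0.036,-0.006,0.001],1],
  [[0,0,5],[-0.037,-0.002,0.001],1],
])

```text
time_s: 0.93
position: [317.7, 219.4, 223.2]
ee_rot: [[-0.406, 0.914, 0.0], [0.914, 0.406, 0.0], [-0.0, 0.0, -1.0]]
ft_force: [0.9, 0.2, 0.7]
width: 0.4
gripper_force: 0.0
```

Call:
step_arm([
  [[0,0,5],[-0.037,0.001,0.001],1],
  [[0,0,5],[-0.037,0.004,0.001],1],
  [[0,0,5],[-0.036,0.008,0.001],1],
  [[0,0,5],[-0.035,0.01,0],1],
  [[0,0,5],[-0.035,0.014,0.001],1],
])

```text
time_s: 1.35
position: [398.4, 52.4, 219.4]
ee_rot: [[0.018, 1.0, 0.0], [1.0, -0.018, -0.0], [-0.0, 0.0, -1.0]]
ft_force: [1.8, 0.5, 0.4]
width: -0.2
gripper_force: 0.0
```

Call:
step_arm([
  [[0,0,5],[-0.033,0.016,0.001],1],
  [[0,0,5],[-0.031,0.02,0.001],1],
  [[0,0,5],[-0.03,0.021,0.001],1],
  [[0,0,5],[-0.028,0.025,0],1],
  [[0,0,5],[-0.025,0.027,0.001],1],
])

```text
time_s: 1.77
position: [478.6, -114.0, 215.2]
ee_rot: [[0.44, 0.898, -0.0], [0.898, -0.44, -0.0], [-0.0, -0.0, -1.0]]
ft_force: [0.7, 0.0, 0.9]
width: 0.3
gripper_force: 0.0
```

Run:
```python
from h import *
o=observe();print(o['position'],o['ft_force'])
shot('wrist','w1')
P,im,d=pts('w1');h=im.astype(int)
m=(h[...,0]>110)&(h[...,1]<70)&(h[...,2]<70)&(d>0)&(P[...,2]>100)&(P[...,2]<140)
Q=P[m];print(m.sum(),np.percentile(Q,[0,10,50,90,100],axis=0).round(1).tolist() if m.sum() else '')
if m.sum()>20:
    l=cv2.fitLine(Q[:,:2].astype(np.float32),cv2.DIST_HUBER,0,.01,.01).ravel();print(l,np.degrees(np.arctan2(l[1],l[0])))
```

```text
[ 478.59067729 -113.95740274  215.17652292] [0.72675454 0.03442781 0.8859094 ]
1439 [[520.5, -326.0, 100.5], [529.8, -161.6, 123.2], [552.1, -117.2, 124.3], [574.0, -70.6, 125.3], [703.2, -56.6, 131.7]]
[ 4.3021438e-01  9.0272677e-01  5.5243848e+02 -1.1264782e+02] 64.51883
```

View pics/w1.png

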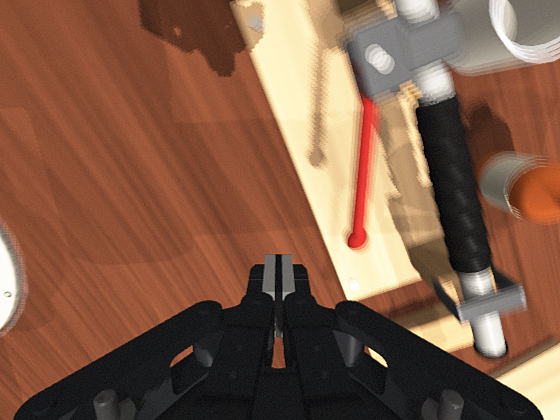

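The wrist view shows the lever from the bracket screw (378,58) to the ball (357,238), with the shut fingers at (278,255). I'll check the fingers' outer profile from the depth, and the pivot and ball positions.

Run:
```python
from h import *
P,im,d=pts('w1');o=observe();Rm=o['ee_rot']
T=(P-o['position'])@Rm
for zz in range(0,-100,-8):
    m=(d>0)&(abs(T[...,2]-zz)<4)&(abs(T[...,1])<110)&(abs(T[...,0])<60)
    m[:245]=False
    if m.sum(): q=T[m]; print(zz,m.sum(),q[:,1].min().round(1),q[:,1].max().round(1),q[:,0].min().round(),q[:,0].max().round())
for u,v in((357,238),(364,150),(378,58)): print(P[v,u].round(1))
# lever edges in tool y at rows
h=im.astype(int)
m=(h[...,0]>110)&(h[...,1]<70)&(h[...,2]<70)&(P[...,2]>118)&(P[...,2]<128)&(P[...,1]>-150)&(P[...,1]<-40)
l=cv2.fitLine(P[m][:,:2].astype(np.float32),cv2.DIST_HUBER,0,.01,.01).ravel();print(l)
n=np.array([l[1],-l[0]]);print(np.percentile((P[m][:,:2]-l[2:])@n,[2,10,50,90,98]))
cv2.imwrite('pics/w1c.png',cv2.resize(cv2.imread('pics/w1.png')[30:290,240:480],None,fx=2.3,fy=2.3,interpolation=2))
```

```text
0 1 -1.9 -1.9 14.0 14.0
-8 263 -16.1 9.7 11.0 16.0
-16 465 -16.8 10.4 11.0 16.0
-24 549 -16.9 10.3 11.0 16.0
-32 514 -16.8 10.3 11.0 16.0
-40 783 -23.6 17.1 -7.0 18.0
-48 2191 -37.0 31.3 -8.0 19.0
-56 5421 -44.2 37.1 -6.0 19.0
-64 3940 -50.5 43.3 -6.0 22.0
-72 7115 -57.4 49.8 -6.0 23.0
-80 9129 -62.5 55.9 -5.0 23.0
-88 11436 -66.4 59.0 5.0 23.0
-96 2997 -64.5 57.6 15.0 25.0
[ 529.5 -160.2  124.9]
[560.9 -95.3 124.7]
[588.9 -40.6 135.2]
[ 4.3749332e-01  8.9922166e-01  5.5673804e+02 -1.0344029e+02]
[-3.54013012e+00 -2.63296951e+00  1.67281605e-03  2.81157603e+00
  3.49352525e+00]
```

View pics/w1c.png

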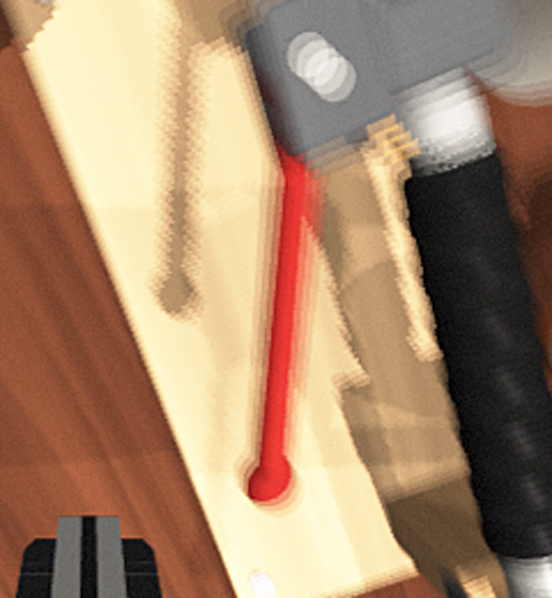

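Call:
step_arm([
  [[0,0,0],[0.001,0,0.022],1],
  [[0,0,0],[0.001,0,0.03],1],
  [[0,0,0],[0.001,0.005,0.03],1],
  [[0,0,0],[0,0.01,0.02],1],
  [[0,0,0],[0,0.012,0.01],1],
])

```text
time_s: 2.23
position: [502.7, -120.4, 100.3]
ee_rot: [[0.435, 0.9, -0.004], [0.9, -0.435, 0.001], [-0.0, -0.004, -1.0]]
ft_force: [0.4, -0.1, 0.7]
width: 0.0
gripper_force: 0.0
```

Call:
step_arm([
  [[0,0,0],[0,0.004,0],1],
  [[0,0,0],[0,0.002,0],1],
  [[0,0,0],[0,0.002,0],1],
])

```text
time_s: 2.48
position: [511.3, -124.5, 104.1]
ee_rot: [[0.435, 0.9, 0.0], [0.9, -0.435, -0.0], [-0.0, 0.001, -1.0]]
ft_force: [0.3, 0.2, 0.0]
width: 0.3
gripper_force: 0.0
```

Call:
step_arm([
  [[0,0,0],[0,0.003,0],1],
  [[0,0,0],[0,0.002,0],1],
  [[0,0,0],[0,0.001,0],1],
])

```text
time_s: 2.73
position: [516.8, -127.2, 104.0]
ee_rot: [[0.435, 0.9, 0.001], [0.9, -0.435, -0.001], [-0.0, 0.001, -1.0]]
ft_force: [-0.4, -0.7, 0.5]
width: -0.1
gripper_force: 0.0
```

Call:
step_arm([
  [[0,0,0],[0,0.001,0],1],
  [[0,0,0],[0,0.001,0],1],
  [[0,0,0],[0,0,0],1],
])

```text
time_s: 2.98
position: [518.4, -128.0, 103.5]
ee_rot: [[0.435, 0.9, 0.0], [0.9, -0.435, -0.0], [-0.0, 0.0, -1.0]]
ft_force: [0.4, 0.4, -0.3]
width: -0.2
gripper_force: 0.0
```

Call:
step_arm([
  [[0,0,0],[0,0.001,0],1],
  [[0,0,0],[0,0.001,0],1],
  [[0,0,0],[0,0,0],1],
])

```text
time_s: 3.23
position: [520.2, -128.9, 103.3]
ee_rot: [[0.435, 0.9, -0.0], [0.9, -0.435, -0.0], [-0.0, 0.0, -1.0]]
ft_force: [0.5, 0.7, -0.4]
width: -0.1
gripper_force: 0.0
```

Call:
step_arm([
  [[0,0,0],[0,0.001,0],1],
  [[0,0,0],[0,0.001,0],1],
  [[0,0,0],[0,0,0],1],
])

```text
time_s: 3.48
position: [521.9, -129.7, 103.3]
ee_rot: [[0.435, 0.9, -0.0], [0.9, -0.435, 0.0], [-0.0, -0.0, -1.0]]
ft_force: [-1.5, 1.0, 0.5]
width: -0.1
gripper_force: 1.0
```

Call:
step_arm([
  [[0,0,0],[0,0.001,0],1],
  [[0,0,0],[0,0.001,0],1],
  [[0,0,0],[0,0,0],1],
])

```text
time_s: 3.73
position: [523.8, -130.6, 103.3]
ee_rot: [[0.435, 0.9, -0.0], [0.9, -0.435, -0.0], [-0.0, -0.0, -1.0]]
ft_force: [-1.6, 0.3, 0.5]
width: 0.4
gripper_force: 1.2
```

Call:
step_arm([
  [[0,0,0],[0,0.001,0],1],
  [[0,0,0],[0,0.001,0],1],
  [[0,0,0],[0,0,0],1],
])

```text
time_s: 3.98
position: [525.6, -131.5, 103.3]
ee_rot: [[0.435, 0.9, -0.0], [0.9, -0.435, -0.0], [-0.0, -0.0, -1.0]]
ft_force: [-2.9, -0.1, 0.0]
width: -0.3
gripper_force: 1.4
```

Call:
step_arm([
  [[0,0,-1.2],[-0.0004,0.002,0],1],
  [[0,0,-1.2],[-0.0004,0.002,0],1],
  [[0,0,-1.2],[-0.0004,0.002,0],1],
  [[0,0,-1.2],[-0.0004,0.002,0],1],
  [[0,0,-1.2],[-0.0004,0.002,0],1],
])

```text
time_s: 4.4
position: [534.1, -137.1, 103.3]
ee_rot: [[0.337, 0.942, -0.0], [0.942, -0.337, 0.0], [0.0, -0.0, -1.0]]
ft_force: [-2.4, 4.7, 0.1]
width: -0.1
gripper_force: 2.0
```

Call:
step_arm([
  [[0,0,-1.2],[-0.0004,0.002,0],1],
  [[0,0,-1.2],[-0.0004,0.002,0],1],
  [[0,0,-1.2],[-0.0004,0.002,0],1],
  [[0,0,-1.2],[-0.0004,0.002,0],1],
  [[0,0,-1.2],[-0.0004,0.002,0],1],
])

```text
time_s: 4.82
position: [542.9, -142.0, 103.2]
ee_rot: [[0.236, 0.972, -0.001], [0.972, -0.236, 0.0], [0.0, -0.001, -1.0]]
ft_force: [-3.6, 4.7, 0.7]
width: -0.2
gripper_force: 2.6
```

```bash
cat > st.py <<'E'
from h import *
# lever frame estimate: pivot, tool pose -> implied angle of lever, pushing force along tool y
s=observe();R=s['ee_rot'];y=R[:2,1]
print(s['time_s'],s['position'].round(2),'yaw',np.degrees(np.arctan2(y[1],y[0])).round(2),'push',(-s['ft_force']@R[:,1]).round(2),'side',(s['ft_force']@R[:,0]).round(2),'w',s['width'].round(2),s['gripper_force'])
rel=s['position'][:2]-[585.5,-39.5]
# distance of finger back from the pivot
print('face dist',rel@y+14.5,'along',rel@R[:2,0])
E
python3 st.py
```

```text
Traceback (most recent call last):
  File "st.py", line 4, in <module>
    print(s['time_s'],s['position'].round(2),'yaw',np.degrees(np.arctan2(y[1],y[0])).round(2),'push',(-s['ft_force']@R[:,1]).round(2),'side',(s['ft_force']@R[:,0]).round(2),'w',s['width'].round(2),s['gripper_force'])
                                                                                                                                                                                 ^^^^^^^^^^^^^^^^
AttributeError: 'float' object has no attribute 'round'
```

```bash
sed -i "s/s\['width'\].round(2)/round(s['width'],2)/" st.py; python3 st.py
```

```text
4.8167 [ 542.85 -141.98  103.19] yaw -13.67 push 4.63 side 3.68 w -0.16 2.5798331201076508
face dist -2.723372007008674 along -109.65406541689728
```

Call:
step_arm([
  [[0,0,-1.5],[0,0.0015,0],1],
  [[0,0,-1.5],[0,0.0015,0],1],
  [[0,0,-1],[0,0.0015,0],1],
  [[0,0,-0.5],[0,0.001,0],1],
  [[0,0,0],[0,0,0],1],
])

```text
time_s: 5.23
position: [548.1, -144.0, 103.2]
ee_rot: [[0.16, 0.987, -0.001], [0.987, -0.16, -0.001], [-0.001, -0.001, -1.0]]
ft_force: [-8.0, -2.4, 1.1]
width: 0.1
gripper_force: 2.9
```

```bash
python3 st.py
```

```text
5.2333 [ 548.1  -144.01  103.2 ] yaw -9.21 push 7.51 side -3.68 w 0.15 2.9376210272312164
face dist -5.692355102821331 along -109.14636864699638
```

Call:
step_arm([
  [[0,0,-0.3],[-0.0003,0.0007,0],1],
  [[0,0,-0.3],[-0.0003,0.0006,0],1],
  [[0,0,0],[0,0,0],1],
])

```text
time_s: 5.48
position: [549.2, -144.5, 103.2]
ee_rot: [[0.15, 0.989, -0.001], [0.989, -0.15, -0.0], [-0.001, -0.001, -1.0]]
ft_force: [-5.6, -0.2, 0.9]
width: 0.2
gripper_force: 3.0
```

Call:
step_arm([
  [[0,0,-0.3],[-0.0002,0.0005,0],1],
  [[0,0,0],[0,0,0],1],
])

```text
time_s: 5.65
position: [549.7, -144.7, 103.2]
ee_rot: [[0.145, 0.989, -0.001], [0.989, -0.145, -0.0], [-0.0, -0.001, -1.0]]
ft_force: [-6.6, 0.5, 1.3]
width: 0.0
gripper_force: 3.0
```

Call:
step_arm([
  [[0,0,-0.3],[-0.0002,0.0005,0],1],
  [[0,0,0],[0,0,0],1],
])

```text
time_s: 5.82
position: [550.2, -144.9, 103.2]
ee_rot: [[0.14, 0.99, -0.001], [0.99, -0.14, -0.0], [-0.0, -0.001, -1.0]]
ft_force: [-6.2, 1.1, 1.5]
width: -0.2
gripper_force: 3.0
```

```bash
python3 st.py
```

```text
5.8167 [ 550.17 -144.86  103.22] yaw -8.02 push 6.25 side 0.22 w -0.22 2.977847456932068
face dist -5.784790074465413 along -109.25988509998945
```

Call:
step_arm([
  [[0,0,-0.3],[-0.0001,0.0005,0],1],
  [[0,0,0],[0,0,0],1],
])

```text
time_s: 5.98
position: [550.6, -145.1, 103.2]
ee_rot: [[0.134, 0.991, -0.001], [0.991, -0.134, -0.0], [-0.0, -0.001, -1.0]]
ft_force: [-5.6, 0.7, 1.5]
width: 0.1
gripper_force: 3.0
```

Call:
step_arm([
  [[0,0,-0.3],[-0.0001,0.0005,0],1],
  [[0,0,0],[0,0,0],1],
])

```text
time_s: 6.15
position: [551.1, -145.2, 103.2]
ee_rot: [[0.129, 0.992, -0.001], [0.992, -0.129, -0.0], [-0.0, -0.001, -1.0]]
ft_force: [-5.5, 1.5, 1.4]
width: 0.4
gripper_force: 3.0
```

Call:
step_arm([
  [[0,0,0],[0,0.0005,0],1],
  [[0,0,0],[0,0,0],1],
])

```text
time_s: 6.32
position: [551.6, -145.3, 103.2]
ee_rot: [[0.129, 0.992, -0.001], [0.992, -0.129, -0.0], [-0.0, -0.001, -1.0]]
ft_force: [-5.5, 0.7, 1.0]
width: 0.3
gripper_force: 3.1
```

Call:
step_arm([
  [[0,0,0],[0,0.0005,0],1],
  [[0,0,0],[0,0,0],1],
])

```text
time_s: 6.48
position: [552.1, -145.4, 103.2]
ee_rot: [[0.13, 0.992, -0.001], [0.992, -0.13, -0.0], [-0.0, -0.001, -1.0]]
ft_force: [-5.3, 1.4, 1.4]
width: -0.0
gripper_force: 3.1
```

Call:
step_arm([
  [[0,0,-0.2],[0,0.0005,0],1],
  [[0,0,0],[0,0,0],1],
])

```text
time_s: 6.65
position: [552.5, -145.5, 103.2]
ee_rot: [[0.126, 0.992, -0.001], [0.992, -0.126, -0.0], [-0.001, -0.001, -1.0]]
ft_force: [-6.2, -0.4, 1.6]
width: -0.0
gripper_force: 3.2
```

Call:
step_arm([
  [[0,0,-0.2],[0,0.0005,0],1],
  [[0,0,0],[0,0,0],1],
])

```text
time_s: 6.82
position: [553.0, -145.7, 103.2]
ee_rot: [[0.122, 0.992, -0.001], [0.992, -0.122, -0.001], [-0.001, -0.001, -1.0]]
ft_force: [-6.5, -0.7, 1.2]
width: 0.0
gripper_force: 3.2
```

Call:
step_arm([
  [[0,0,-0.2],[0,0.0005,0],1],
  [[0,0,0],[0,0,0],1],
])

```text
time_s: 6.98
position: [553.5, -145.8, 103.2]
ee_rot: [[0.119, 0.993, -0.001], [0.993, -0.119, -0.001], [-0.001, -0.001, -1.0]]
ft_force: [-7.3, -1.0, 1.4]
width: 0.2
gripper_force: 3.3
```

Call:
step_arm([
  [[0,0,-0.1],[0,0.0004,0],1],
  [[0,0,0],[0,0,0],1],
])

```text
time_s: 7.15
position: [553.8, -145.8, 103.2]
ee_rot: [[0.117, 0.993, -0.001], [0.993, -0.117, -0.001], [-0.001, -0.001, -1.0]]
ft_force: [-7.3, -1.4, 1.6]
width: -0.1
gripper_force: 3.6
```

Call:
step_arm([
  [[0,0,-0.1],[0,0.0004,0],1],
  [[0,0,0],[0,0,0],1],
])

```text
time_s: 7.32
position: [554.0, -145.9, 103.2]
ee_rot: [[0.116, 0.993, -0.002], [0.993, -0.116, -0.001], [-0.001, -0.002, -1.0]]
ft_force: [-9.6, -1.4, 3.4]
width: -0.1
gripper_force: 4.8
```

Call:
step_arm([
  [[0,0,-0.1],[0,0.0004,0],1],
  [[0,0,0],[0,0,0],1],
])

```text
time_s: 7.48
position: [554.2, -145.9, 103.1]
ee_rot: [[0.114, 0.993, -0.002], [0.993, -0.114, -0.001], [-0.001, -0.002, -1.0]]
ft_force: [-12.0, -1.6, 4.2]
width: -0.2
gripper_force: 5.9
```

Run:
```python
from h import *
import runpy; runpy.run_path('st.py')
for n in('top','scene'):
    shot(n,n+'2')
    P,im,d=pts(n+'2');h=im.astype(int)
    m=(h[...,0]>110)&(h[...,1]<70)&(h[...,2]<70)&(d>0)&(P[...,2]>100)&(P[...,2]<140)&(abs(P[...,0]-560)<90)&(abs(P[...,1]+90)<130)
    Q=P[m];l=cv2.fitLine(Q[:,:2].astype(np.float32),cv2.DIST_HUBER,0,.01,.01).ravel();print(n,m.sum(),l,np.degrees(np.arctan2(l[1],l[0])),np.percentile(Q,[0,50,100],axis=0).round(1).tolist())
a=cv2.resize(cv2.imread('pics/top2.png')[170:270,240:480],None,fx=3,fy=3,interpolation=2)
b=cv2.resize(cv2.imread('pics/scene2.png')[170:270,120:360],None,fx=3,fy=3,interpolation=2)
cv2.imwrite('pics/p2.png',np.vstack([a[:290],b]))
```

```text
7.4833 [ 554.16 -145.91  103.14] yaw -6.54 push 11.73 side -2.99 w -0.2 5.919304937124252
face dist -4.506232020884415 along -109.28332235510433
top 59 [ 1.4411312e-01  9.8956120e-01  5.7972766e+02 -7.9915565e+01] 81.71407 [[573.3, -96.5, 119.2], [579.6, -79.2, 125.5], [584.2, -63.3, 130.2]]
scene 277 [ 1.0077728e-01  9.9490899e-01  5.7743011e+02 -1.3126195e+02] 84.216064 [[563.1, -185.9, 108.2], [576.8, -137.7, 122.6], [588.6, -63.4, 126.5]]
```

View pics/p2.png

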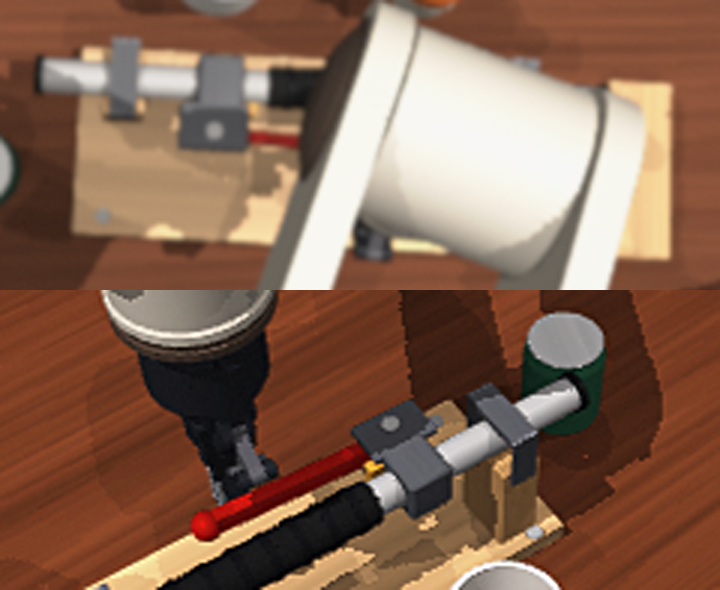

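The lower crop shows the lever nearly parallel to the grip, with a gap left and the fingers on its outer side. The force has jumped past the spring's 7 N to about 12 N, so it is at the stop. I'll hold, then release.

Call:
step_arm([
  [[0,0,0],[0,0,0],1],
  [[0,0,0],[0,0,0],1],
  [[0,0,0],[0,0,0],1],
  [[0,0,0],[0,0,0],1],
  [[0,0,0],[0,0,0],1],
])

```text
time_s: 8.0
position: [554.2, -145.9, 103.2]
ee_rot: [[0.114, 0.993, -0.002], [0.993, -0.114, -0.001], [-0.001, -0.002, -1.0]]
ft_force: [-11.5, -1.9, 3.4]
width: 0.1
gripper_force: 5.8
```

Call:
step_arm([
  [[0,0,0],[0,0,0],1],
  [[0,0,0],[0,0,0],1],
  [[0,0,0],[0,0,0],1],
  [[0,0,0],[0,0,0],1],
  [[0,0,0],[0,0,0],1],
])

```text
time_s: 8.42
position: [554.2, -145.9, 103.1]
ee_rot: [[0.114, 0.993, -0.002], [0.993, -0.114, -0.001], [-0.001, -0.002, -1.0]]
ft_force: [-10.8, -1.3, 2.5]
width: 0.2
gripper_force: 5.8
```

Call:
step_arm([
  [[0,0,1.2],[0.0004,-0.003,0],1],
  [[0,0,1.2],[0.0004,-0.003,0],1],
  [[0,0,1.2],[0.0004,-0.003,0],1],
  [[0,0,1.2],[0.0004,-0.003,0],1],
  [[0,0,1.2],[0.0004,-0.003,0],1],
])

```text
time_s: 8.83
position: [540.2, -141.2, 103.2]
ee_rot: [[0.219, 0.976, -0.0], [0.976, -0.219, -0.0], [-0.0, -0.0, -1.0]]
ft_force: [-3.6, 1.9, 0.9]
width: 0.3
gripper_force: 2.2
```

Call:
step_arm([
  [[0,0,1.2],[0.0004,-0.003,0],1],
  [[0,0,1.2],[0.0004,-0.003,0],1],
  [[0,0,1.2],[0.0004,-0.003,0],1],
  [[0,0,1.2],[0.0004,-0.003,0],1],
  [[0,0,1.2],[0.0004,-0.003,0],1],
])

```text
time_s: 9.25
position: [526.4, -135.1, 103.4]
ee_rot: [[0.321, 0.947, 0.0], [0.947, -0.321, -0.0], [-0.0, 0.0, -1.0]]
ft_force: [-1.4, 3.3, -0.4]
width: -0.3
gripper_force: 1.2
```

Call:
step_arm([
  [[0,0,1.2],[0.0004,-0.003,0],1],
  [[0,0,1.2],[0.0004,-0.003,0],1],
  [[0,0,1.2],[0.0004,-0.003,0],1],
  [[0,0,1.2],[0.0004,-0.003,0],1],
  [[0,0,1.2],[0.0004,-0.004,0],1],
])

```text
time_s: 9.67
position: [512.3, -127.7, 103.4]
ee_rot: [[0.418, 0.908, 0.0], [0.908, -0.418, -0.0], [-0.0, 0.001, -1.0]]
ft_force: [0.7, 0.5, -1.1]
width: 0.3
gripper_force: 0.0
```

Call:
step_arm([
  [[0,0,1],[0,-0.003,0],1],
  [[0,0,0],[0,0,0],1],
  [[0,0,0],[0,0,0],1],
  [[0,0,0],[0,0,0],1],
  [[0,0,0],[0,0,0],1],
])

```text
time_s: 10.08
position: [509.7, -126.5, 103.3]
ee_rot: [[0.432, 0.902, 0.0], [0.902, -0.432, -0.0], [-0.0, 0.0, -1.0]]
ft_force: [0.6, -0.0, 0.2]
width: 0.1
gripper_force: 0.0
```

Run:
```python
from h import *
import runpy; runpy.run_path('st.py')
shot('scene','scene3')
P,im,d=pts('scene3');h=im.astype(int)
m=(h[...,0]>110)&(h[...,1]<70)&(h[...,2]<70)&(d>0)&(P[...,2]>100)&(P[...,2]<140)&(abs(P[...,0]-560)<90)&(abs(P[...,1]+90)<130)
Q=P[m];l=cv2.fitLine(Q[:,:2].astype(np.float32),cv2.DIST_HUBER,0,.01,.01).ravel();print(m.sum(),l,np.degrees(np.arctan2(l[1],l[0])),np.percentile(Q,[0,50,100],axis=0).round(1).tolist())
cv2.imwrite('pics/p3.png',cv2.resize(im[150:330,90:330,::-1],None,fx=3,fy=3,interpolation=2))
```

```text
10.0833 [ 509.69 -126.48  103.31] yaw -25.59 push -0.5 side 0.23 w 0.13 0.0
face dist -16.310347574593067 along -111.1938970161994
310 [ 4.19625521e-01  9.07697320e-01  5.51340027e+02 -1.19401634e+02] 65.18905 [[520.4, -173.5, 106.6], [548.4, -124.3, 122.5], [582.6, -59.1, 126.9]]
```

View pics/p3.png

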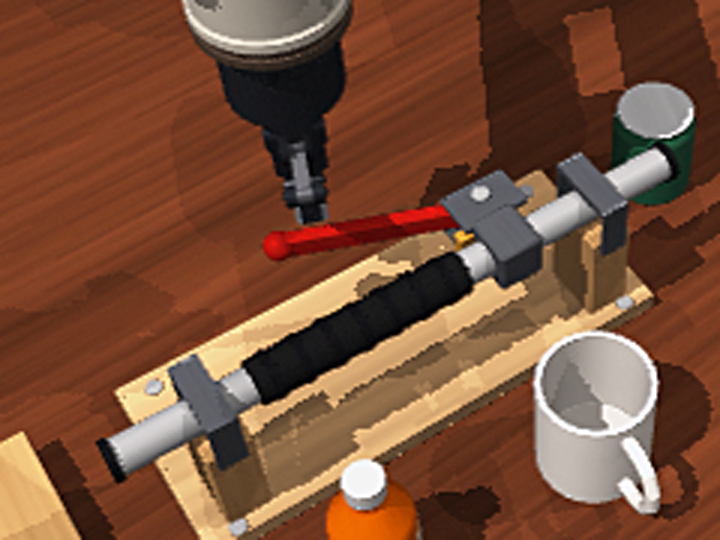

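The crop shows the lever back out, with the fingers clear of its outer side and the bystanders undisturbed. Next I plan the second press.

Run:
```python
from h import *
from scipy.spatial.transform import Rotation as R
s=observe()
for x,y in((-.0003,.0021),(-.0004,.0021),(-.0004,.0022),(-.0003,.0022)):
    p=s['position'].copy();Rm=R.from_matrix(s['ee_rot'])
    for t,a,b in [(0,0,.0025)]*4+[(-1.25,x,y)]*15:
        p=p+Rm.apply(np.array([a,b,0])*1000);Rm=Rm*R.from_rotvec([0,0,t],degrees=True)
    e=np.array([554.16,-145.91])-p[:2]; M=Rm.as_matrix()
    print(x,y,p[:2],'left in tool x,y',e@M[:2,0],e@M[:2,1])
```

```text
-0.0003 0.0021 [ 547.41831459 -144.15910325] left in tool x,y -0.9352450494459722 6.9022661631829045
-0.0004 0.0021 [ 546.98563557 -145.58839296] left in tool x,y 0.535412981607653 7.161582850190761
-0.0004 0.0022 [ 548.41492528 -146.02107199] left in tool x,y 0.794729677403871 5.6909248063004565
-0.0003 0.0022 [ 548.84760431 -144.59178228] left in tool x,y -0.6759283536497823 5.431608119292604
```

Call:
step_arm([
  [[0,0,0],[0,0.0025,0],1],
  [[0,0,0],[0,0.0025,0],1],
  [[0,0,0],[0,0.0025,0],1],
  [[0,0,0],[0,0.0025,0],1],
])

```text
time_s: 10.47
position: [518.9, -130.9, 103.3]
ee_rot: [[0.432, 0.902, -0.0], [0.902, -0.432, -0.0], [-0.0, 0.0, -1.0]]
ft_force: [-0.3, -0.1, 0.3]
width: 0.2
gripper_force: 0.0
```

Call:
step_arm([
  [[0,0,-1.25],[-0.0003,0.0022,0],1],
  [[0,0,-1.25],[-0.0003,0.0022,0],1],
  [[0,0,-1.25],[-0.0003,0.0022,0],1],
  [[0,0,-1.25],[-0.0003,0.0022,0],1],
  [[0,0,-1.25],[-0.0003,0.0022,0],1],
])

```text
time_s: 10.88
position: [528.1, -136.6, 103.2]
ee_rot: [[0.329, 0.944, -0.001], [0.944, -0.329, -0.0], [-0.0, -0.001, -1.0]]
ft_force: [-4.2, -2.2, 0.2]
width: 0.1
gripper_force: 1.6
```

Call:
step_arm([
  [[0,0,-1.25],[-0.0003,0.0022,0],1],
  [[0,0,-1.25],[-0.0003,0.0022,0],1],
  [[0,0,-1.25],[-0.0003,0.0022,0],1],
  [[0,0,-1.25],[-0.0003,0.0022,0],1],
  [[0,0,-1.25],[-0.0003,0.0022,0],1],
])

```text
time_s: 11.3
position: [538.2, -141.2, 103.2]
ee_rot: [[0.225, 0.974, -0.0], [0.974, -0.225, -0.0], [-0.0, -0.0, -1.0]]
ft_force: [-5.3, -1.8, -0.9]
width: 0.0
gripper_force: 2.3
```

Call:
step_arm([
  [[0,0,-1.25],[-0.0003,0.0022,0],1],
  [[0,0,-1.25],[-0.0003,0.0022,0],1],
  [[0,0,-1.25],[-0.0003,0.0022,0],1],
  [[0,0,-1.25],[-0.0003,0.0022,0],1],
  [[0,0,-1.25],[-0.0003,0.0022,0],1],
])

```text
time_s: 11.72
position: [548.6, -144.8, 103.1]
ee_rot: [[0.117, 0.993, -0.001], [0.993, -0.117, -0.0], [-0.0, -0.001, -1.0]]
ft_force: [-6.7, -3.2, 0.4]
width: -0.2
gripper_force: 3.0
```

Call:
step_arm([
  [[0,0,0],[-0.0003,0.001,0],1],
  [[0,0,0],[-0.0003,0.001,0],1],
  [[0,0,0],[0,0.001,0],1],
  [[0,0,0],[0,0,0],1],
])

```text
time_s: 12.05
position: [551.6, -145.5, 103.2]
ee_rot: [[0.118, 0.993, -0.001], [0.993, -0.118, 0.0], [-0.0, -0.001, -1.0]]
ft_force: [-5.9, -0.5, 0.5]
width: -0.1
gripper_force: 3.1
```

```bash
python3 st.py
```

```text
12.05 [ 551.57 -145.52  103.16] yaw -6.79 push 5.84 side -1.2 w -0.06 3.092590570449829
face dist -6.661115818189987 along -109.29187938918791
```

Call:
step_arm([
  [[0,0,0],[0,0.0008,0],1],
  [[0,0,0],[0,0.0006,0],1],
  [[0,0,0],[0,0,0],1],
])

```text
time_s: 12.3
position: [552.9, -145.7, 103.2]
ee_rot: [[0.118, 0.993, -0.001], [0.993, -0.118, -0.0], [-0.0, -0.001, -1.0]]
ft_force: [-6.1, -1.8, 1.5]
width: 0.1
gripper_force: 3.2
```

Call:
step_arm([
  [[0,0,0],[0,0.0004,0],1],
  [[0,0,0],[0,0.0004,0],1],
  [[0,0,0],[0,0,0],1],
])

```text
time_s: 12.55
position: [553.6, -145.9, 103.2]
ee_rot: [[0.118, 0.993, -0.001], [0.993, -0.118, -0.0], [-0.0, -0.001, -1.0]]
ft_force: [-7.1, -2.7, -0.0]
width: 0.2
gripper_force: 3.3
```

Call:
step_arm([
  [[0,0,0],[0,0.0004,0],1],
  [[0,0,0],[0,0,0],1],
])

```text
time_s: 12.72
position: [553.9, -145.9, 103.2]
ee_rot: [[0.118, 0.993, -0.001], [0.993, -0.118, -0.0], [-0.0, -0.001, -1.0]]
ft_force: [-9.0, -2.7, 1.4]
width: -0.1
gripper_force: 4.0
```

Stop met. I'll press a touch more for a firm hold, then dwell.

Call:
step_arm([
  [[0,0,0],[0,0.0005,0],1],
  [[0,0,0],[0,0,0],1],
  [[0,0,0],[0,0,0],1],
  [[0,0,0],[0,0,0],1],
  [[0,0,0],[0,0,0],1],
])

```text
time_s: 13.13
position: [554.1, -146.0, 103.1]
ee_rot: [[0.118, 0.993, -0.002], [0.993, -0.118, -0.0], [-0.0, -0.002, -1.0]]
ft_force: [-11.1, -1.0, 2.0]
width: 0.0
gripper_force: 5.4
```

Call:
step_arm([
  [[0,0,0],[0,0,0],1],
  [[0,0,0],[0,0,0],1],
  [[0,0,0],[0,0,0],1],
  [[0,0,0],[0,0,0],1],
  [[0,0,0],[0,0,0],1],
])

```text
time_s: 13.55
position: [554.1, -146.0, 103.1]
ee_rot: [[0.118, 0.993, -0.002], [0.993, -0.118, -0.0], [-0.0, -0.002, -1.0]]
ft_force: [-11.2, -2.1, 2.4]
width: -0.1
gripper_force: 5.4
```

Run:
```python
from h import *
import runpy; runpy.run_path('st.py')
shot('scene','scene4')
P,im,d=pts('scene4');h=im.astype(int)
m=(h[...,0]>110)&(h[...,1]<70)&(h[...,2]<70)&(d>0)&(P[...,2]>100)&(P[...,2]<140)&(abs(P[...,0]-560)<90)&(abs(P[...,1]+90)<130)
Q=P[m];l=cv2.fitLine(Q[:,:2].astype(np.float32),cv2.DIST_HUBER,0,.01,.01).ravel();a=np.degrees(np.arctan2(l[1],l[0]));print(m.sum(),a)
```

```text
13.55 [ 554.09 -145.97  103.13] yaw -6.79 push 10.88 side -3.42 w -0.14 5.364515483379364
face dist -4.1013538831623535 along -109.439824558749
274 84.35362
```

```bash
python3 -c "
from station import *
print(sign_off())"
```

```text
the job is handed in; nothing more can be done
None
```

I pressed the brake lever to its stop and held it about 1 s, let it spring all the way back out, then pressed it to the stop again and handed in while holding it there at about 11 N.

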